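# Snap the gear cover onto the driller's drive box

## Robot

A 7-joint arm with a two-finger parallel gripper is mounted at the origin on the work surface. World frame = base frame: x ahead of the robot, y to its left, z up, the work surface at z = 0. Lengths are in m, angles in rad, forces in N, time in s.
With the tool pointing down it reaches from about 0.425 to 0.875 m from the base axis. Payload 9.9 kg.
Tool frame: the origin (TCP) lies on the centre line of the jaws, within the pads' length; the fingertips stand 19 mm ahead of it and the grasp point (between the pads) is the TCP; z points along the fingers, y is the line along which they close (so a half turn about z gives the same grasp; the last joint's range is limited). The gripper opens to 85 mm and grips with 20 to 120 N. Pads are 22 mm wide; open, the fingers measure 114 mm over their backs; the gripper's body (76 mm by 85 mm) begins 54 mm behind the grasp point. The pads swing forward as they close: fully open they stand 13 mm farther back than shut.
Start: joints at [1.067, 0.576, 0.025, 1.437, -0.015, 1.129, -0.057], TCP at [0.275, -0.616, 0.25] pointing down, gripper open.
Joint ranges: [-2.76, 2.76], [-0.34, 2.15], [-1.52, 1.57], [0.19, 2.46], [-1.09, 4.23], [0.17, 1.99], [-2.82, 2.82]. Speed limits (rad/s): [2.22, 2.22, 3.01, 3.01, 3.14, 3.14, 3.14].

## Interface

Orientations are given as a unit quaternion [x, y, z, w].
In Python, from plant import manip gives the robot as it stands. The module is installed in compiled form; this text tells all that it offers.
- The arm moves only by the tool servo_tool, never from a script. Its argument "commands" is one flat list of numbers, 7 for each row, row after row: the turn, a rotation vector about the tool's x, y, z in degrees, then the shift along the tool's x, y, z in cm, then the finger opening in cm, from 0 to 8.54. A call has 1 to 8 rows; each row shifts and turns the commanded pose from where the row before left it, along the tool's axes as they then stand; what a row does not reach is not made up. A row lasts 1/10 s, in which the tool goes at most 50 mm and 8.59 degrees, less where a joint would pass 70% of its speed; a pose out of reach is approached as far as the arm can. A call is refused whole if a number of a shift passes 5 or a number of a turn 8.59, either way. A call with a gripper value outside its range is refused whole. The fingers move at their own pace and stop on an object; "squeeze" is the grip in N (left out, the last holds). Time passes only in rows, so rows that do not move let the fingers close. It gives the time, the measured TCP pose, the force, the opening and the grip force at its end, in the units of the state.
- manip.sense(): the state, without advancing time (a new reading comes with each control period).
- manip.grab_frame(name): name is "scene" or "top" or "wrist"; returns a dict with "image" (420x560x3 uint8, blue, green, red), "mtx" (3x3 intrinsics, pixels), "distortion" ([k1, k2, p1, p2, k3] as OpenCV has them; the pictures are not rectified), "camera_from_world" (4x4, takes a point from world to camera coordinates); the wrist camera has in their place "tool_from_camera" (4x4, takes a point from camera to tool coordinates, whose origin is the TCP and whose axes are the flange's). Camera axes: x right, y up, looking along -z (the intrinsics and any distortion apply to the point x, -y, -z); pixel columns grow to the right and rows downward; lengths in m; the calibration is good to about 2 mm. A picture is of the moment at which its call begins: read the wrist's pose just before it. There is no depth.
- manip.job_done(): hands the job in; it is judged then, once.
Trained networks look in a picture, given as the dict that the camera call returned (one of the last four; its "shot" number tells which), for a name from the list of things; names that differ only in an ending like _2 or _b are one class to them, and where a whole thing is asked for, a point or a joint stands for the part that bears it (a point fixed in the world has none). Each returns a list of dicts, best first, with "score" (0 to 1); they miss things now and then, are a little off and sometimes report something else, mostly with a low value. They report only what shows in the picture. A call takes as long as a camera call. They do not tell look-alikes from the thing itself.
- manip.outline_of(picture, name): "pixels" (420x560 bool, what is visible of it) and "rect" ([left, top, right, bottom] in pixels, round what is visible of it).
- manip.spot_point(picture, name): "position" ([row, column] in pixels: a listed point, or the origin of a listed thing).
The state is a dict: "time_s": time; "qpos": joint angles; "qvel": joint speeds; "joint_torque": joint torques, N m; "position": TCP position; "tcp_rot": TCP orientation; "force": force on the tool from outside, world axes, zero at the start; "ft_torque": the same for the moment, N m; "opening": finger opening in m; "grip_force": force on a finger pad.
Only numpy, scipy, OpenCV 4.12 (cv2) and the standard library are available. Lean on these libraries where they do the work, as an engineer would, in place of code of your own. Each camera call takes 0.05 s, during which the arm holds its last target. There are 200 camera calls.

## Task

Lift the aluminium cover off its wooden block by the handle, set it over the four white snap studs of the blue drive box and press it down evenly, corner by corner, until all four orange tongues have clicked out over the plate, then let go. The studs are brittle: never push the cover onto them with more than about 2 kg (20 N), and never let it tip steeply. Leave everything else on the bench where it is.

Things in the scene. Friction and masses are not known exactly. Their poses are not given: they have to be found in the camera images.
- box: open pale blue drive box with brass gears inside, 130 (x) x 186 (y) x 26 mm high, fixed, walls 5 mm; origin at the centre of its underside, z up. Four upright snap studs stand in it at x = +-46, y = +-70 mm, all on one levelling frame that is set anew each time and is not measured: their seats lie 36 mm above the box's underside, give or take 4 mm, all alike.
- seats (a point): point on the box, midway between the four studs at the nominal seat height, 36 mm above its underside (true height up to 4 mm off). A stud: dark foot 22 mm across whose flat top is the cover's seat, a hard stop; above it a white pin 11 mm across, tip 24 mm above the seat, the top 8 mm tapering to 4 mm. One orange sprung tongue on the side facing the nearer y end of the box.
- tongues (a point): point on the box midway between the studs at the nominal height of the tongues' lower edges, 5.6 mm above the seats (so up to 4 mm off as well). A tongue sticks out 3.5 mm below a long ramp, so a cover laid on lightly hangs about 9 to 13 mm above its seats. Each tongue takes roughly 6 to 12 N of push to give, and clicks out over the plate about 1.5 mm before the seat.
- rest: wooden block 150 (x) x 200 (y) x 20 mm high, fixed, on which the cover lies at the start; origin at the centre of its underside
- cover: loose aluminium cover plate 124 (x) x 176 (y) x 4 mm, about 0.3 kg, black bar handle on top; origin at the centre of its underside, z up. Square holes 13 x 13 mm at x = +-46, y = +-70 mm: 1 mm of play all round a pin. Fits either way round. Red spots on top at x = +-46, y = +-44 mm are good places to push, clear of studs and handle.
- cover_grip (a point): centre of the cover's handle bar, 38 mm above the plate's underside, axes as the cover's. The bar runs along the cover's y, 70 mm long, 14 mm wide (x), 12 mm high, on two posts 30 mm either side of the centre, open beneath: 28 mm clear between bar and plate.
- cover_hole0 (a point): centre of the cover's hole at cover (-46, -70) mm, at the underside of the plate
- cover_hole1 (a point): centre of the cover's hole at cover (-46, 70) mm, at the underside of the plate
- cover_hole2 (a point): centre of the cover's hole at cover (46, -70) mm, at the underside of the plate
- cover_hole3 (a point): centre of the cover's hole at cover (46, 70) mm, at the underside of the plate
- tongue0 (a joint): orange spring tongue of the stud at box (-46, -70) mm: 0 = sprung fully out, grows as it is pushed in towards the pin, up to 0.0045 m. About 0.0015 to 0.0035 while the side of a hole is rubbing past it, and springs back near 0 once the cover has clicked below it.
- tongue1 (a joint): orange spring tongue of the stud at box (-46, 70) mm: 0 = sprung fully out, grows as it is pushed in towards the pin, up to 0.0045 m. About 0.0015 to 0.0035 while the side of a hole is rubbing past it, and springs back near 0 once the cover has clicked below it.
- tongue2 (a joint): orange spring tongue of the stud at box (46, -70) mm: 0 = sprung fully out, grows as it is pushed in towards the pin, up to 0.0045 m. About 0.0015 to 0.0035 while the side of a hole is rubbing past it, and springs back near 0 once the cover has clicked below it.
- tongue3 (a joint): orange spring tongue of the stud at box (46, 70) mm: 0 = sprung fully out, grows as it is pushed in towards the pin, up to 0.0045 m. About 0.0015 to 0.0035 while the side of a hole is rubbing past it, and springs back near 0 once the cover has clicked below it.
- pads (a joint): squash of the rubber pads on which the whole frame of studs stands, m: about 0 unloaded, 0.0010 at 25 N of total downward load on the four studs (1 mm per 25 N, the cover's own 3 N counted in). Too stiff to see by eye.
- loupe: black eyepiece loupe, 40 mm across, 32 mm high; bystander, origin under its centre
- collet: upright brass collet, 24 mm across, 46 mm high; bystander, origin under its centre
- spare_wheel: flat brass wheel, 48 mm across, 8 mm high; bystander, origin under its centre
- driver: screwdriver 170 mm long, lying; bystander, origin under its centre
- oiler: yellow oil bottle with red cap, 44 mm across, 85 mm high; bystander, origin under its centre
- chip_brush: brush 130 mm long, lying; bystander, origin under its centre
There are look-alikes about, which are no part of the job. Leave any pink or purple look-alike of the box alone.

How it is judged:
By the outcome, as a careful person would: the job done as asked, in the order asked, and still so for the second after the job is handed in, with the robot touching nothing.
It also fails if it takes over 72 s, if anything falls off the work surface, if the arm or the gripper's body presses on something with over 40 N, if the wrist force passes 120 N, or if a joint passes its speed limit or range.

## Working session

There is one attempt and no reset: what is moved stays moved. The work goes in short steps, Python scripts to look and compute and a tool call to move; the robot and the scene stay as the last step left them, time stands still between calls to the robot, and variables do not carry over. Pictures are saved under pics/ and viewed, at most 10 in all, crops included, and the job is handed in when it is done.

Besides the shell and the picture viewer there is one more tool, called after "Call:" as name(argument=value, ...) on one line, values as JSON. servo_tool: Moves the arm, as the interface text tells. Its arguments: {"type":"object","properties":{"commands":{"type":"array","items":{"type":"number"}},"squeeze":{"type":"number"}},"required":["commands"]}

```bash
mkdir -p pics
cat > h.py <<'E'
import numpy as np, cv2
from plant import manip
from scipy.spatial.transform import Rotation as R
def T_cw(f, s=None):
    if "camera_from_world" in f: return np.array(f["camera_from_world"])
    T=np.eye(4); T[:3,:3]=R.from_quat(s["tcp_rot"]).as_matrix(); T[:3,3]=s["position"]
    return np.linalg.inv(T@np.array(f["tool_from_camera"]))
def proj(f,P,s=None):
    P=np.atleast_2d(P); T=T_cw(f,s); c=P@T[:3,:3].T+T[:3,3]
    c=c*[1,-1,-1]
    return cv2.projectPoints(c,np.zeros(3),np.zeros(3),np.array(f["mtx"],float),np.array(f["distortion"],float))[0].reshape(-1,2)
def ray(f,rc,s=None):
    uv=np.array([[rc[1],rc[0]]],float).reshape(-1,1,2)
    n=cv2.undistortPoints(uv,np.array(f["mtx"],float),np.array(f["distortion"],float)).ravel()
    T=np.linalg.inv(T_cw(f,s)); d=T[:3,:3]@np.array([n[0],-n[1],-1.]); return T[:3,3],d
def at_z(f,rc,z,s=None):
    o,d=ray(f,rc,s); return o+d*(z-o[2])/d[2]
E
python3 - <<'E'
from h import *
s=manip.sense(); print({k:np.round(v,4) for k,v in s.items()})
for n in ("top","scene"):
    f=manip.grab_frame(n); cv2.imwrite(f"pics/{n}0.png",f["image"])
    print(n,np.round(np.linalg.inv(T_cw(f))[:3,3],3))
    for t,z in (("box",0),("rest",0),("cover",.02),("cover_grip",.058),("seats",.036),("cover_hole0",.02),("cover_hole1",.02),("cover_hole2",.02),("cover_hole3",.02)):
        for d in manip.spot_point(f,t)[:3]: print(n,t,round(d["score"],2),np.round(d["position"],1),np.round(at_z(f,d["position"],z),4))
E
```

```text
{'time_s': np.float64(0.0), 'qpos': array([ 1.0672,  0.5765,  0.0248,  1.4379, -0.015 ,  1.129 , -0.0565]), 'qvel': array([-0.0004,  0.0007,  0.0002,  0.0006,  0.0017, -0.0017, -0.0006]), 'joint_torque': array([ 1.10000e-03, -7.65736e+01,  2.25110e+00, -2.85967e+01,
        1.53000e-02,  1.26000e-02, -0.00000e+00]), 'position': array([ 0.2749, -0.616 ,  0.2495]), 'tcp_rot': array([ 9.780e-01,  2.084e-01, -2.000e-04, -8.000e-04]), 'force': array([0.7017, 0.0151, 0.1132]), 'ft_torque': array([ 0.0024, -0.048 ,  0.0161]), 'grip_force': np.float64(0.0), 'opening': np.float64(0.0854)}
top [ 0.367 -0.01   0.939]
top box 0.73 [119.4 174.2] [0.7743 0.2544 0.    ]
top box 0.7 [212.9 177.7] [0.5332 0.2371 0.    ]
top box 0.59 [317.7 166.3] [0.2875 0.2541 0.    ]
top cover 0.69 [209.  370.4] [ 0.5342 -0.2249  0.02  ]
top cover_grip 0.85 [207.  370.3] [ 0.5319 -0.2161  0.058 ]
top seats 0.94 [114.7 172.3] [0.7709 0.2494 0.036 ]
top seats 0.8 [210.7 177. ] [0.5321 0.2294 0.036 ]
top seats 0.62 [314.3 165.1] [0.2978 0.247  0.036 ]
top cover_hole0 0.9 [224.7 400.6] [ 0.4961 -0.2931  0.02  ]
top cov
[... 1287 characters left out ...]
31  0.02  ]
scene cover_hole0 0.74 [206.7 225.4] [ 0.5596 -0.1489  0.02  ]
scene cover_hole0 0.7 [175.3 187.7] [ 0.4911 -0.2974  0.02  ]
scene cover_hole1 0.81 [183.6 233.4] [ 0.4731 -0.1631  0.02  ]
scene cover_hole1 0.74 [206.7 225.4] [ 0.5596 -0.1489  0.02  ]
scene cover_hole1 0.7 [175.3 187.7] [ 0.4911 -0.2974  0.02  ]
scene cover_hole2 0.81 [183.6 233.4] [ 0.4731 -0.1631  0.02  ]
scene cover_hole2 0.74 [206.7 225.4] [ 0.5596 -0.1489  0.02  ]
scene cover_hole2 0.7 [175.3 187.7] [ 0.4911 -0.2974  0.02  ]
scene cover_hole3 0.81 [183.6 233.4] [ 0.4731 -0.1631  0.02  ]
scene cover_hole3 0.74 [206.7 225.4] [ 0.5596 -0.1489  0.02  ]
scene cover_hole3 0.7 [175.3 187.7] [ 0.4911 -0.2974  0.02  ]
```

View pics/top0.png

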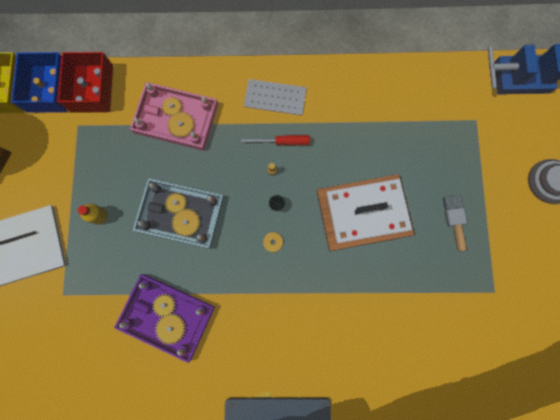

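View pics/scene0.png

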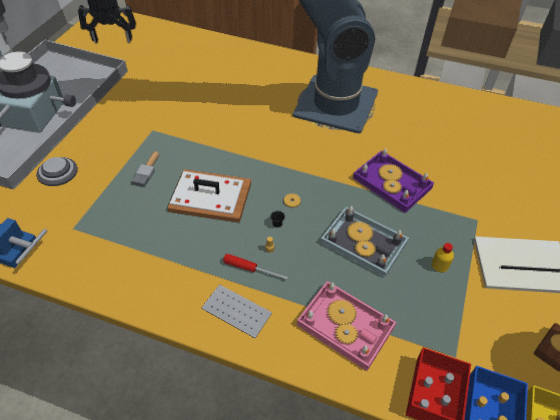

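The candidates are three boxes in the top view: pink (119,174), pale blue (213,178) and purple (318,166). The pale blue one fits the description. The only cover with a black bar handle lies on the wooden block at (209,370). I'm moving over the cover first.

Call:
servo_tool(commands=[0,0,0,3.95,-2.62,0,8.5,0,0,0,3.95,-2.62,0,8.5,0,0,0,3.95,-2.62,0,8.5,0,0,0,3.95,-2.62,0,8.5,0,0,0,3.95,-2.62,0,8.5,0,0,0,3.95,-2.62,0,8.5,0,0,0,3.95,-2.62,0,8.5,0,0,0,3.95,-2.62,0,8.5])

```text
time_s: 1.8
position: [0.4791, -0.2945, 0.2506]
tcp_rot: [0.978, 0.208, 0.0, 0.0]
force: [0.3, -0.8, 0.7]
opening: 0.085
grip_force: 0.0
```

Call:
servo_tool(commands=[0,0,0,3.95,-2.62,0,8.5,0,0,0,3.95,-2.62,0,8.5,0,0,-8.4,0,0,0,8.5,0,0,-8.4,0,0,0,8.5,0,0,-8.4,0,0,0,8.5,0,0,-8.4,0,0,0,8.5,0,0,-8.4,0,0,0,8.5,0,0,-8.4,0,0,0,8.5])

```text
time_s: 2.6
position: [0.5291, -0.2162, 0.2504]
tcp_rot: [0.794, 0.607, 0.0, 0.0]
force: [-1.3, -0.0, 0.8]
opening: 0.085
grip_force: 0.0
```

Call:
servo_tool(commands=[0,0,-8.4,0,0,0,8.5,0,0,-8.4,0,0,0,8.5,0,0,-8.4,0,0,0,8.5,0,0,0,0,0,0,8.5,0,0,0,0,0,0,8.5])

```text
time_s: 3.1
position: [0.529, -0.2164, 0.2503]
tcp_rot: [0.647, 0.763, 0.0, -0.0]
force: [0.4, -0.3, -0.7]
opening: 0.0851
grip_force: 0.0
```

```bash
cat >> h.py <<'E'
def pose():
    s=manip.sense(); M=R.from_quat(s["tcp_rot"]).as_matrix()
    return s,M,np.degrees(np.arctan2(M[1,0],M[0,0]))
E
python3 - <<'E'
from h import *
s,M,y=pose(); print(s["time_s"],np.round(s["position"],4),y,s["force"],np.round(s["qpos"],2))
f=manip.grab_frame("wrist"); cv2.imwrite("pics/w1.png",f["image"]); print(np.round(f["tool_from_camera"],3))
for t,z in (("cover",.02),("cover_grip",.058),("cover_hole0",.02)):
    for d in manip.spot_point(f,t)[:5]: print(t,round(d["score"],2),np.round(d["position"],1),np.round(at_z(f,d["position"],z,s),4))
E
```

```text
3.1 [ 0.529  -0.2164  0.2503] 99.38200004417627 [ 0.38800373 -0.29480339 -0.72890197] [ 0.56  0.44 -0.37  1.71  0.18  1.03  0.29]
[[-0.001  0.946  0.325  0.085]
 [ 1.     0.001 -0.     0.   ]
 [-0.     0.325 -0.946 -0.123]
 [ 0.     0.     0.     1.   ]]
cover 0.81 [184.7 273.9] [ 0.5286 -0.2142  0.02  ]
cover 0.23 [199.3 276.6] [ 0.5336 -0.2282  0.02  ]
cover_grip 0.58 [196.1 275.8] [ 0.5305 -0.2151  0.058 ]
cover_hole0 0.91 [113.1 326.1] [ 0.5646 -0.1407  0.02  ]
cover_hole0 0.69 [251.7 226. ] [ 0.4916 -0.2912  0.02  ]
cover_hole0 0.62 [112.7 224.1] [ 0.4732 -0.1554  0.02  ]
cover_hole0 0.57 [255.3 320.4] [ 0.5877 -0.2795  0.02  ]
```

View pics/w1.png

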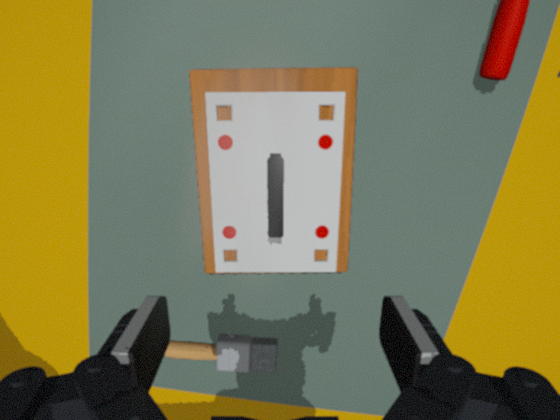

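The wrist view shows the cover with its holes at about (113,326), (112,224), (251,226) and (255,320), and the handle at (196,276). It is aligned with the tool, so I descend and grip.

Call:
servo_tool(commands=[0,0,0,0,0,4.8,8.5,0,0,0,0,0,4.8,8.5,0,0,0,0,0,4,7,0,0,0,0,0,3,6,0,0,0,0,0,1.6,6,0,0,0,0,0,1.0,6,0,0,0,0,0,0,6,0,0,0,0,0,0,6])

```text
time_s: 4.1
position: [0.5296, -0.2162, 0.059]
tcp_rot: [0.645, 0.764, 0.0, 0.0]
force: [0.1, 0.3, 0.7]
opening: 0.0602
grip_force: 0.0
```

Call:
servo_tool(commands=[0,0,0,0,0,0,3,0,0,0,0,0,0,1,0,0,0,0,0,0,0.5,0,0,0,0,0,0,0.5,0,0,0,0,0,0,0.5,0,0,0,0,0,0,0.5], squeeze=60)

```text
time_s: 4.7
position: [0.5294, -0.2163, 0.0591]
tcp_rot: [0.645, 0.764, 0.0, 0.001]
force: [-1.2, -0.0, 5.7]
opening: 0.0126
grip_force: 58.8
```

Call:
servo_tool(commands=[0,0,0,0,0,0,6,0,0,0,0,0,0,6,0,0,0,0,0,0,6,0,0,0,0,0,-4.8,6,0,0,0,0,0,-4.8,6,0,0,0,0,0,-4.8,6,0,0,0,0,0,-4.8,6,0,0,0,4.9,0.8,0,6])

```text
time_s: 5.5
position: [0.531, -0.1734, 0.2562]
tcp_rot: [0.649, 0.761, 0.001, 0.006]
force: [1.4, 0.3, -1.0]
opening: 0.0599
grip_force: 0.0
```

Call:
servo_tool(commands=[0,0,0,4.9,0.8,0,6,0,0,0,4.9,0.8,0,6,0,0,0,4.9,0.8,0,6,0,0,0,4.9,0.8,0,6,0,0,0,4.9,0.8,0,6,0,0,0,4.9,0.8,0,6,0,0,0,4.9,0.8,0,6,0,0,0,4.9,0.8,0,6])

```text
time_s: 6.3
position: [0.5257, 0.2325, 0.2503]
tcp_rot: [0.645, 0.764, -0.0, 0.0]
force: [0.9, -0.2, 0.3]
opening: 0.06
grip_force: 0.0
```

Call:
servo_tool(commands=[0,0,8.5,0,0,0,8,0,0,8.5,0,0,0,8,0,0,0,0,0,0,8,0,0,0,0,0,0,8,0,0,0,0,0,0,8])

```text
time_s: 6.8
position: [0.5261, 0.2303, 0.2503]
tcp_rot: [0.75, 0.661, -0.0, 0.0]
force: [1.0, 0.0, -0.6]
opening: 0.0801
grip_force: 0.0
```

Run:
```python
from h import *
s,M,y=pose(); print(s["time_s"],np.round(s["position"],4),y,s["force"],np.round(s["qpos"],2))
f=manip.grab_frame("wrist"); cv2.imwrite("pics/w2.png",f["image"])
for t,z in (("box",.0),("seats",.036),("tongues",.0416),("tongue0",.045)):
    for d in manip.spot_point(f,t)[:5]: print(t,round(d["score"],2),np.round(d["position"],1),np.round(at_z(f,d["position"],z,s),4))
for d in manip.outline_of(f,"tongue0")[:5]: print(d["score"],d["rect"])
d=manip.outline_of(f,"box")[0]; print(d["score"],d["rect"])
```

```text
6.8 [0.5261 0.2303 0.2503] 82.8166837522583 [ 1.0337647   0.02191377 -0.61112122] [-0.23  0.44 -0.39  1.7   0.19  1.03 -0.81]
box 0.89 [128.5 520.5] [0.776  0.2548 0.    ]
box 0.84 [178.8 281.3] [0.5336 0.233  0.    ]
box 0.57 [185.6  45.7] [0.2904 0.2576 0.    ]
seats 0.83 [134.5 544. ] [0.7757 0.2528 0.036 ]
seats 0.77 [196.9  26.4] [0.2915 0.2551 0.036 ]
seats 0.59 [187.2 278.9] [0.5308 0.2333 0.036 ]
tongues 0.88 [200.5  19.3] [0.2874 0.2536 0.0416]
tongues 0.55 [185.6 281.2] [0.5331 0.2359 0.0416]Traceback (most recent call last):
  File "<stdin>", line 5, in <module>
ValueError: it knows: box, chip_brush, collet, cover, cover_grip, cover_hole, driver, loupe, oiler, rest, seats, spare_wheel, tongues
```

View pics/w2.png

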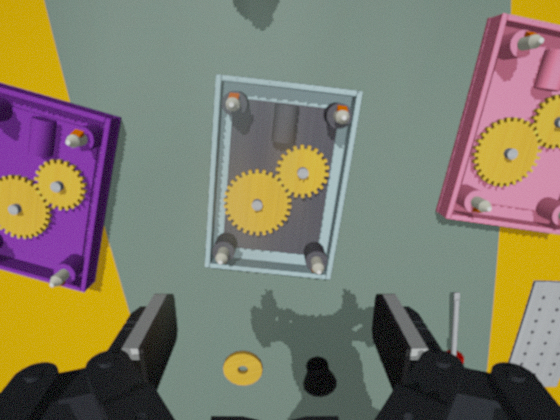

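The wrist view shows the pale blue box at (178,281) with white pin tips near (100,233), (115,343), (257,221) and (266,318). The purple box is on the left and the pink one on the right. I'll enlarge the pale blue one and fit its pose.

Run:
```python
import cv2
im=cv2.imread("pics/w2.png")
tiles=[im[r-22:r+22,c-22:c+22] for r,c in ((102,234),(112,342),(250,223),(260,317))]
t=[cv2.resize(x,None,fx=6.5,fy=6.5,interpolation=cv2.INTER_CUBIC) for x in tiles]
import numpy as np
cv2.imwrite("pics/crop.png",np.vstack([np.hstack(t[:2]),np.hstack(t[2:])]))
```

```text
(no output)
```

View pics/crop.png

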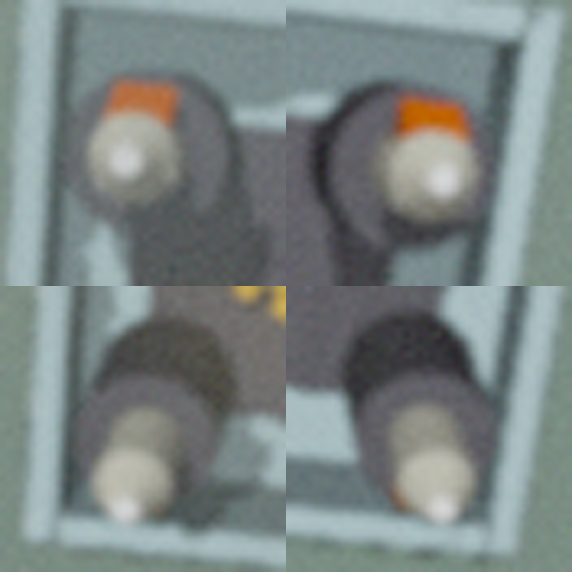

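The crop confirms the pale blue box: four white pins on dark feet, with orange tongues on the outer y sides. Next I fit its pose from the pin tips.

```bash
cat >> h.py <<'E'
from scipy.optimize import least_squares
L=np.array([[-46,-70],[-46,70],[46,-70],[46,70]])/1000
def fit4(f,s,rc,x0,z=None):
    rc=np.array(rc)
    def res(p):
        c,n=np.cos(p[2]),np.sin(p[2]); P=np.c_[L@np.array([[c,n],[-n,c]])+p[:2],np.full(4,p[3] if z is None else z)]
        return (proj(f,P,s)[:,::-1]-rc).ravel()
    r=least_squares(res,x0 if z is None else x0[:3]); return r.x,r.fun.round(1)
E
python3 - <<'E'
from h import *
s,M,y=pose()
f=manip.grab_frame("wrist")
# box y runs up in image: -y end is bottom; +x right
tips=[[261.8,219.7],[104.2,230.8],[272.1,318.3],[117.6,343.3]]
p,r=fit4(f,s,tips,[.53,.232,-.13,.06]); print(p,np.degrees(p[2]),r)
for h in(.056,.06,.064): 
    p,r=fit4(f,s,tips,[.53,.232,-.13],h);print(h,p.round(4),np.degrees(p[2]),r)
s1=dict(s); s1["position"]=np.array([.529,-.2164,.2503]); a=np.radians(99.382)/2
s1["tcp_rot"]=R.from_matrix(np.array([[np.cos(2*a),np.sin(2*a),0],[np.sin(2*a),-np.cos(2*a),0],[0,0,-1]])).as_quat()
p,r=fit4(f,s1,[[251.7,226],[112.7,224.1],[255.3,320.4],[113.1,326.1]],[.529,-.216,.16],.024);print(p,np.degrees(p[2]),r)
E
```

```text
[ 0.52943177  0.23268592 -0.23920659  0.05767875] -13.705527871179957 [ 0.1 -0.1  0.2  0.  -0.2 -0.1 -0.1  0.2]
0.056 [ 0.5294  0.2324 -0.2392] -13.706721962783098 [-0.3  0.1  0.6  0.3 -0.7 -0.3  0.2 -0.2]
0.06 [ 0.5295  0.2331 -0.2392] -13.703848232922619 [ 0.8 -0.5 -0.3 -0.3  0.5  0.2 -0.5  0.7]
0.064 [ 0.5295  0.2339 -0.2391] -13.700872719862108 [ 1.8 -1.2 -1.2 -1.   1.7  0.7 -1.3  1.5]
[ 0.52874854 -0.21612717  0.14800744] 8.480201792626307 [ 2.7  1.7 -1.8 -0.1  0.3 -2.  -0.6  0.4]
```

Run:
```python
from h import *
import h
f=manip.grab_frame("wrist"); s,M,y=pose()
im=cv2.imread("pics/w1.png").astype(int); b,g,r=im[...,0],im[...,1],im[...,2]
m=((r-g>60)&(r-b>60)).astype(np.uint8); m[:,:200]=0;m[:,360:]=0;m[:120]=0;m[260:]=0
n,l,st,c=cv2.connectedComponentsWithStats(m); pts=[(st[i,4],*c[i].round(1)) for i in range(1,n) if st[i,4]>30]; print(pts)
P=[np.array([q[2],q[1]]) for q in pts if q[0]>60]
bl=min(P,key=lambda q:q[1]-q[0]);tr=max(P,key=lambda q:q[1]-q[0]);tl=min(P,key=lambda q:q[0]+q[1]);br=max(P,key=lambda q:q[0]+q[1])
h.L=np.array([[-46,-44],[-46,44],[46,-44],[46,44]])/1000
s["position"]=np.array([.529,-.2164,.2503]); a=np.radians(99.382)
s["tcp_rot"]=R.from_matrix(np.array([[np.cos(a),np.sin(a),0],[np.sin(a),-np.cos(a),0],[0,0,-1]])).as_quat()
for z in(.024,None):
    p,r=fit4(f,s,[bl,tl,br,tr],[.529,-.216,.16,.024],z);print(p,np.degrees(p[2]),r)
s,M,y=pose(); d=np.array([p[0],p[1],.25])-s["position"]; print(y,"shift",M.T@d*100)
```

```text
[(np.int32(161), np.float64(325.0), np.float64(141.5)), (np.int32(144), np.float64(224.8), np.float64(142.0)), (np.int32(120), np.float64(228.9), np.float64(231.8)), (np.int32(127), np.float64(321.6), np.float64(231.5))]
[ 0.5297865  -0.21671699  0.16732503] 9.587017943673139 [ 0.1 -0.  -0.   0.  -0.   0.   0.  -0. ]
[ 0.52978921 -0.21673245  0.16732503  0.02392884] 9.587017852914038 [ 0. -0. -0.  0. -0.  0.  0. -0.]
82.66471977471132 shift [-4.43052755e+01  6.06966559e+00  2.95833226e-02]
```

Call:
servo_tool(commands=[0,0,0,-4.92,0.67,0,6,0,0,0,-4.92,0.67,0,6,0,0,0,-4.92,0.67,0,6,0,0,0,-4.92,0.67,0,6,0,0,0,-4.92,0.67,0,6,0,0,0,-4.92,0.67,0,6,0,0,0,-4.92,0.67,0,6,0,0,0,-4.92,0.67,0,6])

```text
time_s: 7.9
position: [0.5286, -0.1686, 0.2505]
tcp_rot: [0.751, 0.661, 0.0, 0.0]
force: [0.9, 0.5, -0.3]
opening: 0.0601
grip_force: 0.0
```

Call:
servo_tool(commands=[0,0,0,-4.94,0.67,0,6,0,0,-8.46,0,0,0,6,0,0,-8.46,0,0,0,6,0,0,0,0,0,4.8,6,0,0,0,0,0,4.8,6,0,0,0,0,0,3,6,0,0,0,0,0,0,6,0,0,0,0,0,0,6])

```text
time_s: 8.7
position: [0.5296, -0.2163, 0.1248]
tcp_rot: [0.645, 0.764, 0.0, -0.0]
force: [0.9, -1.0, -0.1]
opening: 0.0599
grip_force: 0.0
```

Run:
```python
from h import *
s,M,y=pose(); print(s["time_s"],s["position"].round(4),y,M[:,2].round(4)); print((M.T@(np.array([.5298,-.2167,.058])-s["position"])*100).round(3))
```

```text
8.7 [ 0.5296 -0.2163  0.1248] 99.5940715972418 [-2.e-04  3.e-04 -1.e+00]
[-0.041  0.019  6.684]
```

Call:
servo_tool(commands=[0,0,0,-0.04,0.02,3.5,6,0,0,0,0,0,2.2,6,0,0,0,0,0,1.0,5,0,0,0,0,0,0,3,0,0,0,0,0,0,1,0,0,0,0,0,0,0.5,0,0,0,0,0,0,0.5,0,0,0,0,0,0,0.5], squeeze=80)

```text
time_s: 9.5
position: [0.5305, -0.2171, 0.0592]
tcp_rot: [0.646, 0.764, 0.0, 0.001]
force: [-0.8, 0.1, 6.0]
opening: 0.0126
grip_force: 78.5
```

Call:
servo_tool(commands=[0,0,0,0,0,0,0.5,0,0,0,0,0,-1,0.5,0,0,0,0,0,-3,0.5,0,0,0,0,0,-4,0.5,0,0,0,0,0,-4,0.5,0,0,0,0,0,-3,0.5,0,0,0,0,0,0,0.5,0,0,0,0,0,0,0.5])

```text
time_s: 10.3
position: [0.5294, -0.2169, 0.2084]
tcp_rot: [0.646, 0.764, 0.0, 0.001]
force: [-0.8, -0.1, -3.0]
opening: 0.0124
grip_force: 78.6
```

```bash
cat > spots.py <<'E'
from h import *
import h
def spots(tag):
    s,M,y=pose(); f=manip.grab_frame("wrist"); cv2.imwrite(f"pics/{tag}.png",f["image"])
    im=f["image"].astype(int); b,g,r=im[...,0],im[...,1],im[...,2]
    m=((r-g>60)&(r-b>60)).astype(np.uint8); n,l,st,c=cv2.connectedComponentsWithStats(m)
    print(s["time_s"],s["position"].round(4),round(y,2),"F",s["force"].round(1),"T",s["ft_torque"].round(2),s["grip_force"])
    for i in range(1,n):
        if st[i,4]>30: print(st[i,4],c[i].round(1))
    # expected pixels of spots/holes in tool frame: plate underside 38 mm ahead of TCP
    T=np.eye(4); f2={**f}; tc=np.linalg.inv(np.array(f["tool_from_camera"]))
    f2["camera_from_world"]=tc
    for nm,q in (("spots",[(44,-46),(44,46),(-44,-46),(-44,46)]),("holes",[(70,-46),(70,46),(-70,-46),(-70,46)])):
        print(nm,proj(f2,np.array([[a/1000,b/1000,.034] for a,b in q])).round(1).tolist())
    return f,f2,s,M
if __name__=="__main__":
    import sys; f,f2,s,M=spots(sys.argv[1])
    for d in manip.spot_point(f,"cover_hole0")[:4]: print("hole",round(d["score"],2),np.round(d["position"][::-1],1))
E
python3 spots.py w3
```

```text
10.3 [ 0.5294 -0.2169  0.2084] 99.56 F [-0.8 -0.1 -3. ] T [-0.   -0.02  0.  ] 78.58705401420593
2498 [532.5  37. ]
722 [168.3 192.5]
725 [379.5 192.5]
spots [[167.3, 194.4], [379.7, 194.2], [184.0, 361.1], [363.5, 361.0]]
holes [[161.7, 133.2], [385.1, 133.0], [188.3, 400.3], [359.3, 400.2]]
hole 0.81 [382.7 131.7]
hole 0.73 [164.7 132. ]
```

View pics/w3.png

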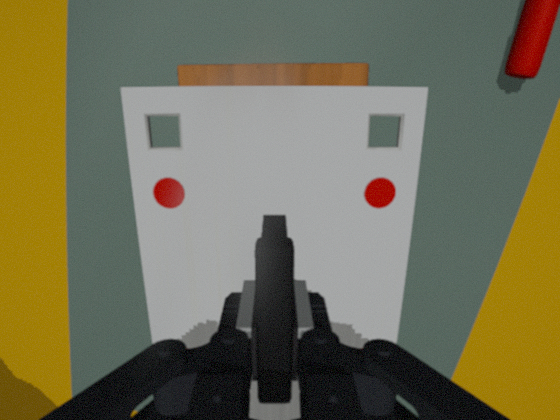

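The plate hangs level and square in the grip: the red spots are at (168,192) and (380,192), where I expected them to within about 1 mm. I carry it over the box.

Call:
servo_tool(commands=[0,0,0,2.5,0.42,0,0.5,0,0,0,4.5,0.76,0,0.5,0,0,0,4.7,0.79,0,0.5,0,0,0,4.7,0.79,0,0.5,0,0,0,4.7,0.79,0,0.5,0,0,0,4.7,0.79,0,0.5,0,0,0,4.7,0.79,0,0.5,0,0,0,4.7,0.79,0,0.5])

```text
time_s: 11.2
position: [0.5283, 0.1418, 0.206]
tcp_rot: [0.646, 0.764, -0.001, -0.001]
force: [1.3, 0.3, -3.5]
opening: 0.0128
grip_force: 78.5
```

Call:
servo_tool(commands=[0,0,0,4.7,0.79,0,0.5,0,0,0,4.44,0.76,0,0.5,0,0,5,0,0,0,0.5,0,0,7,0,0,0,0.5,0,0,6.3,0,0,0,0.5,0,0,5,0,0,0,0.5,0,0,0,0,0,0,0.5,0,0,0,0,0,0,0.5])

```text
time_s: 12.0
position: [0.5289, 0.2328, 0.2063]
tcp_rot: [0.786, 0.619, -0.001, -0.0]
force: [-0.3, -0.5, -2.3]
opening: 0.0126
grip_force: 78.5
```

```bash
cat > rel.py <<'E'
from spots import *
import sys
f,f2,s,M=spots(sys.argv[1])
im=f["image"].astype(int); b,g,r=im[...,0],im[...,1],im[...,2]
m=((r-g>60)&(r-b>60)).astype(np.uint8); m[:100]=0; m[300:]=0; n,l,st,c=cv2.connectedComponentsWithStats(m)
P=sorted([c[i] for i in range(1,n) if st[i,4]>300 and 130<c[i][0]<420],key=lambda q:q[0])[:2]
def pts(p,a): return np.array([[a/1000+p[0]+sg*p[3]*.046*-1,sg*.046+p[1],.034+p[2]] for sg in(-1,1)])
fit=least_squares(lambda p:(proj(f2,pts(p,44))-np.array(P)).ravel(),[0,0,0,0]); p=fit.x
print("cover in tool mm: x %.2f y %.2f dz %.2f yaw(deg) %.2f"%(*p[:3]*1000,np.degrees(p[3])),fit.fun.round(2))
print("pred holes",proj(f2,pts(p,70)).round(1).tolist())
# desired: box pose
box=np.array([.5294,.2327]); yb=-13.7
y=np.degrees(np.arctan2(M[1,0],M[0,0]))
cov=s["position"]+M@np.array([p[0],p[1],.038+p[2]])
print("cover centre",cov.round(4),"to go: tool shift cm",(M.T@np.array([*(box-cov[:2]),0])*100).round(3),"yaw world deg",round(yb+90-y,2),"tilt",M[:2,2].round(4))
E
python3 rel.py w4
```

```text
12.0 [0.5289 0.2328 0.2063] 76.45 F [-0.3 -0.5 -2.3] T [-0.06  0.04 -0.01] 78.50123405456543
65 [ 45.5 167. ]
719 [168.5 192.6]
722 [379.6 192.6]
1038 [494.4 386.9]
spots [[168.5, 194.5], [381.0, 194.3], [185.1, 361.2], [364.5, 361.0]]
holes [[163.1, 133.3], [386.4, 133.1], [189.3, 400.4], [360.3, 400.2]]
cover in tool mm: x 0.46 y -0.30 dz 1.27 yaw(deg) 0.06 [ 0. -0.  0.  0.]
pred holes [[163.1, 131.8], [384.9, 131.8]]
cover centre [0.5287 0.2333 0.167 ] to go: tool shift cm [-0.04   0.086 -0.   ] yaw world deg -0.15 tilt [-0.0017 -0.0008]
```

Call:
servo_tool(commands=[0,0,0.15,-0.04,0.08,2,0.5,0,0,0,0,0,3,0.5,0,0,0,0,0,3,0.5,0,0,0,0,0,2,0.5,0,0,0,0,0,0,0.5,0,0,0,0,0,0,0.5])

```text
time_s: 12.65
position: [0.5302, 0.2324, 0.1075]
tcp_rot: [0.787, 0.617, -0.0, -0.0]
force: [0.3, 1.3, -2.6]
opening: 0.0125
grip_force: 78.4
```

```bash
python3 rel.py w5
python3 - <<'E'
import cv2,numpy as np
im=cv2.imread("pics/w5.png"); a=im[95:215,120:420]; cv2.imwrite("pics/c5.png",cv2.resize(a,None,fx=2.6,fy=2.6,interpolation=cv2.INTER_CUBIC))
E
```

```text
12.65 [0.5302 0.2324 0.1075] 76.18 F [ 0.3  1.3 -2.6] T [ 0.05 -0.01 -0.04] 78.42892527580261
716 [168.4 192.7]
722 [379.5 192.6]
spots [[168.5, 194.5], [381.0, 194.3], [185.1, 361.2], [364.6, 361.0]]
holes [[163.1, 133.3], [386.4, 133.1], [189.3, 400.4], [360.3, 400.2]]
cover in tool mm: x 0.44 y -0.34 dz 1.24 yaw(deg) 0.01 [ 0. -0.  0. -0.]
pred holes [[163.0, 131.9], [384.8, 131.8]]
cover centre [0.5299 0.2329 0.0682] to go: tool shift cm [-0.031 -0.045  0.   ] yaw world deg 0.12 tilt [-0.0006  0.    ]
```

View pics/c5.png

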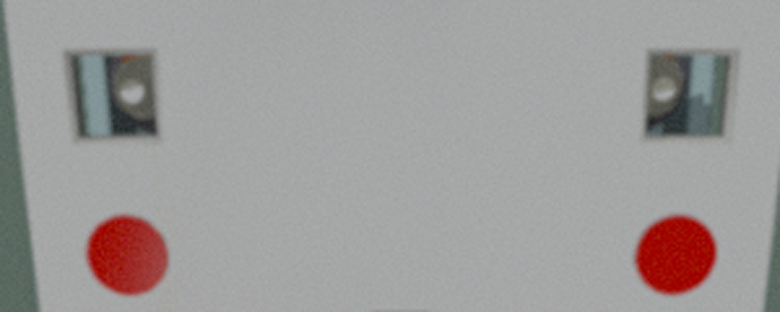

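Through the holes the pin tips show at full-image (170.8,130.4) and (375.4,129.6), mirrored as expected and about 10 mm below the plate. Next I work out the residual.

```bash
cat > pin.py <<'E'
from h import *
f=manip.grab_frame("wrist"); f2={**f,"camera_from_world":np.linalg.inv(np.array(f["tool_from_camera"]))}
tips=np.array([[170.4,130.0],[375.0,129.2]])
# tips in tool frame: x,y,z,yaw ; holes at x=70.44,y=-.34
q=lambda p:np.array([[p[0]-sg*.046*p[3],p[1]+sg*.046,p[2]] for sg in(-1,1)])
r=least_squares(lambda p:(proj(f2,q(p))-tips).ravel(),[.07,0,.049,0],x_scale=[.01,.01,.01,.1]); print(r.x*1000,r.fun.round(2),"shift mm x,y",(r.x[:2]-[.07044,-.00034])*1000)
for z in(.047,.049,.051): print(z,[round(v*1000,2) for v in least_squares(lambda p:(proj(f2,q([p[0],p[1],z,p[2]]))-tips).ravel(),[.07,0,0]).x])
E
python3 pin.py
```

```text
[70.13522101 -0.9129332  49.00898481 -2.90736904] [ 0. -0.  0.  0.] shift mm x,y [-0.30477899 -0.5729332 ]
0.047 [np.float64(70.27), np.float64(-0.91), np.float64(-2.89)]
0.049 [np.float64(70.14), np.float64(-0.91), np.float64(-2.91)]
0.051 [np.float64(70.0), np.float64(-0.92), np.float64(-2.93)]
```

Call:
servo_tool(commands=[0,0,-0.1,-0.03,-0.05,0.3,0.5,0,0,0,0,0,0.3,0.5,0,0,0,0,0,0.3,0.5,0,0,0,0,0,0.3,0.5,0,0,0,0,0,0.1,0.5,0,0,0,0,0,0,0.5])

```text
time_s: 13.35
position: [0.5294, 0.2321, 0.094]
tcp_rot: [0.787, 0.617, -0.0, -0.0]
force: [-0.0, -0.2, -2.8]
opening: 0.0122
grip_force: 78.5
```

Call:
servo_tool(commands=[0,0,0,0,0,0.1,0.5,0,0,0,0,0,0.1,0.5,0,0,0,0,0,0.1,0.5,0,0,0,0,0,0,0.5])

```text
time_s: 13.75
position: [0.5295, 0.2321, 0.0912]
tcp_rot: [0.787, 0.617, -0.0, -0.0]
force: [-0.2, 0.8, -3.7]
opening: 0.0126
grip_force: 78.5
```

Call:
servo_tool(commands=[0,0,0,0,0,0.1,0.5,0,0,0,0,0,0.1,0.5,0,0,0,0,0,0.1,0.5,0,0,0,0,0,0,0.5])

```text
time_s: 14.15
position: [0.5295, 0.2321, 0.0881]
tcp_rot: [0.787, 0.617, -0.0, -0.0]
force: [1.4, 0.5, -3.3]
opening: 0.012
grip_force: 78.5
```

Call:
servo_tool(commands=[0,0,0,0,0,0.1,0.5,0,0,0,0,0,0.1,0.5,0,0,0,0,0,0,0.5])

```text
time_s: 14.45
position: [0.5295, 0.2321, 0.0862]
tcp_rot: [0.787, 0.617, -0.0, -0.0]
force: [-0.8, -0.3, -3.3]
opening: 0.012
grip_force: 78.5
```

Call:
servo_tool(commands=[0,0,0,0,0,0.1,0.5,0,0,0,0,0,0.1,0.5,0,0,0,0,0,0,0.5])

```text
time_s: 14.75
position: [0.5296, 0.2323, 0.0843]
tcp_rot: [0.787, 0.617, 0.0, -0.0]
force: [-0.6, 0.3, -2.7]
opening: 0.0124
grip_force: 78.7
```

Call:
servo_tool(commands=[0,0,0,0,0,0.1,0.5,0,0,0,0,0,0.1,0.5,0,0,0,0,0,0,0.5])

```text
time_s: 15.05
position: [0.5299, 0.2326, 0.0831]
tcp_rot: [0.787, 0.617, 0.001, 0.0]
force: [-1.9, -0.2, 6.6]
opening: 0.0129
grip_force: 80.0
```

Call:
servo_tool(commands=[0,0,0,0,0,0.1,0.5,0,0,0,0,0,0,0.5])

```text
time_s: 15.25
position: [0.5301, 0.2327, 0.0825]
tcp_rot: [0.787, 0.617, 0.001, 0.0]
force: [-2.0, 1.0, 11.1]
opening: 0.0127
grip_force: 80.5
```

Call:
servo_tool(commands=[0,0,0,0,0,0.05,0.5,0,0,0,0,0,0,0.5])

```text
time_s: 15.45
position: [0.5302, 0.2328, 0.0822]
tcp_rot: [0.787, 0.617, 0.001, 0.0]
force: [-2.4, 0.6, 14.3]
opening: 0.0124
grip_force: 80.8
```

Call:
servo_tool(commands=[0,0,0,0,0,-0.1,0.5,0,0,0,0,0,-0.05,0.5,0,0,0,0,0,0,0.5])

```text
time_s: 15.75
position: [0.5299, 0.2326, 0.0827]
tcp_rot: [0.787, 0.617, 0.001, 0.0]
force: [-0.3, 0.6, 5.3]
opening: 0.0124
grip_force: 79.6
```

Call:
servo_tool(commands=[0,0,0,0,0,0,3,0,0,0,0,0,0,5,0,0,0,0,0,0,5,0,0,0,0,0,0,5,0,0,0,0,0,-3,5,0,0,0,0,0,-3,5,0,0,0,0,0,-4,5,0,0,0,0,0,0,5])

```text
time_s: 16.55
position: [0.5317, 0.2335, 0.1871]
tcp_rot: [0.787, 0.617, 0.004, 0.001]
force: [0.4, -0.6, -0.4]
opening: 0.05
grip_force: 0.0
```

```bash
cat > cov.py <<'E'
from h import *
import h,sys
s,M,y=pose(); f=manip.grab_frame("wrist"); cv2.imwrite(f"pics/{sys.argv[1]}.png",f["image"])
print(s["time_s"],s["position"].round(4),round(y,2),s["force"].round(1))
im=f["image"].astype(int); b,g,r=im[...,0],im[...,1],im[...,2]
m=((r-g>90)&(r-b>60)&(g<80)).astype(np.uint8); n,l,st,c=cv2.connectedComponentsWithStats(m)
P=[]
for i in range(1,n):
    if st[i,4]>60:
        w=at_z(f,c[i][::-1],.045,s); q=M.T@(w-s["position"])
        if abs(q[0])<.08 and abs(q[1])<.08: print(st[i,4],c[i].round(1),w.round(4),(q*100).round(2)); P.append(c[i][::-1])
if len(P)==4:
    P=np.array(P); k=lambda a,b:P[np.argmin(a*P[:,0]+b*P[:,1])]
    rc=[k(-1,1),k(1,1),k(-1,-1),k(1,-1)]  # bl tl br tr = cover (-,-),(-,+),(+,-),(+,+)
    h.L=np.array([[-46,-44],[-46,44],[46,-44],[46,44]])/1000
    def res(p):
        Q=np.c_[h.L,np.zeros(4)]@R.from_euler("zyx",p[3:]).as_matrix().T+p[:3]
        return (proj(f,Q,s)[:,::-1]-np.array(rc)).ravel()
    r=least_squares(res,[.5294,.2327,.047,-.24,0,0]); p=r.x; print("top centre",p[:3].round(4),"ypr",np.degrees(p[3:]).round(2),r.fun.round(1))
    Rm=R.from_euler("zyx",p[3:]).as_matrix()
    for i,q in enumerate([[-46,-70],[-46,70],[46,-70],[46,70]]): print("corner",i,"underside z mm",((Rm@np.array([*q,-4])/1000+p[:3])[2]*1000).round(1))
E
python3 cov.py w6
```

```text
16.55 [0.5317 0.2335 0.1871] 76.21 [ 0.4 -0.6 -0.4]
244 [336.3 158.1] [0.5851 0.2644 0.045 ] [ 4.21  4.37 14.26]
181 [330.7 272.1] [0.564  0.1778 0.045 ] [-4.7   4.39 14.21]
181 [211.7 272.5] [0.4736 0.2    0.045 ] [-4.71 -4.92 14.16]
```

View pics/w6.png

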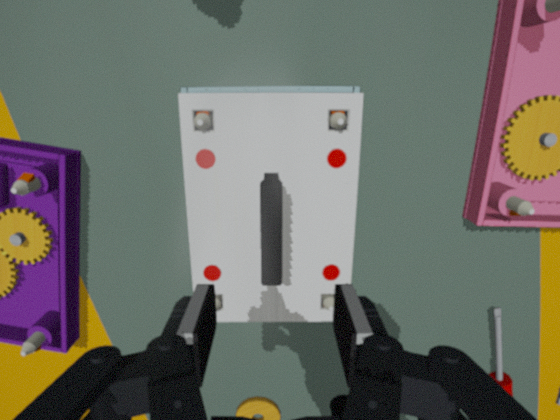

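The cover sits on the studs with all four pins through the holes, at about (121,203), (121,338), (302,215) and (302,328). Now I press with closed fingertips on the red spots, corner by corner.

Call:
servo_tool(commands=[0,0,0,-2.36,-2.46,0,0,0,0,0,-2.36,-2.46,0,0,0,0,0,0,0,3,0,0,0,0,0,0,3,0,0,0,0,0,0,2,0,0,0,0,0,0,2,0,0,0,0,0,0,0,0,0,0,0,0,0,0,0])

```text
time_s: 17.4
position: [0.4699, 0.1978, 0.0818]
tcp_rot: [0.787, 0.617, -0.001, -0.0]
force: [-0.3, 0.8, 0.7]
opening: 0.0002
grip_force: 0.0
```

```bash
sed -i 's/(r-g>90)&(r-b>60)&(g<80)/(r-g>60)\&(r-b>60)\&(b>g-12)/' cov.py; python3 cov.py w7
cat > go.py <<'E'
from h import *
import sys
c=np.array([.5294,.2327]); a=np.radians(-13.7); l=np.array([float(v) for v in sys.argv[1:3]])/1000
t=c+np.array([[np.cos(a),-np.sin(a)],[np.sin(a),np.cos(a)]])@l
s,M,y=pose(); print("to spot, tool cm",(M.T@np.array([*(t-s["position"][:2]),0])*100).round(2),"z",s["position"][2].round(4),"tilt",M[:2,2].round(4))
E
python3 go.py -46 -44
```

```text
17.4 [0.4699 0.1978 0.0818] 76.24 [-0.3  0.8  0.7]
348 [282.9 273.7] [0.4747 0.2013 0.045 ] [0.46 0.38 3.68]
to spot, tool cm [ 0.36  0.3  -0.  ] z 0.0825 tilt [-0.0003 -0.0001]
```

Call:
servo_tool(commands=[0,0,0,0.36,0.3,0.4,0,0,0,0,0,0,0.4,0,0,0,0,0,0,0.2,0,0,0,0,0,0,0,0])

```text
time_s: 17.85
position: [0.4742, 0.2007, 0.0721]
tcp_rot: [0.787, 0.617, -0.0, -0.0]
force: [-0.5, -0.0, 0.1]
opening: 0.0002
grip_force: 0.0
```

Call:
servo_tool(commands=[0,0,0,0,0,0.1,0,0,0,0,0,0,0.1,0,0,0,0,0,0,0,0])

```text
time_s: 18.15
position: [0.4742, 0.2008, 0.0702]
tcp_rot: [0.787, 0.617, -0.0, -0.0]
force: [-0.2, 0.3, 0.2]
opening: -0.0002
grip_force: 0.0
```

Call:
servo_tool(commands=[0,0,0,0,0,0.1,0,0,0,0,0,0,0.1,0,0,0,0,0,0,0,0])

```text
time_s: 18.45
position: [0.4742, 0.2008, 0.0682]
tcp_rot: [0.787, 0.617, -0.0, -0.0]
force: [0.1, -0.2, 0.5]
opening: 0.0001
grip_force: 0.0
```

Call:
servo_tool(commands=[0,0,0,0,0,0.1,0,0,0,0,0,0,0.1,0,0,0,0,0,0,0,0])

```text
time_s: 18.75
position: [0.4744, 0.2008, 0.0665]
tcp_rot: [0.787, 0.617, 0.0, 0.0]
force: [-0.9, -0.3, 4.7]
opening: 0.0001
grip_force: 2.4
```

Call:
servo_tool(commands=[0,0,0,0,0,0.1,0,0,0,0,0,0,0,0])

```text
time_s: 18.95
position: [0.4743, 0.2007, 0.0656]
tcp_rot: [0.787, 0.617, 0.0, 0.0]
force: [-2.1, -0.4, 6.8]
opening: 0.0001
grip_force: 3.3
```

Call:
servo_tool(commands=[0,0,0,0,0,0.1,0,0,0,0,0,0,0,0])

```text
time_s: 19.15
position: [0.4743, 0.2005, 0.0646]
tcp_rot: [0.787, 0.617, -0.0, 0.0]
force: [-0.3, -1.8, 7.3]
opening: -0.0002
grip_force: 3.7
```

Call:
servo_tool(commands=[0,0,0,0,0,0.1,0,0,0,0,0,0,0,0])

```text
time_s: 19.35
position: [0.4742, 0.2004, 0.0636]
tcp_rot: [0.787, 0.617, -0.0, 0.0]
force: [-1.7, -0.7, 7.5]
opening: 0.0001
grip_force: 3.9
```

Call:
servo_tool(commands=[0,0,0,0,0,0.1,0,0,0,0,0,0,0,0])

```text
time_s: 19.55
position: [0.4743, 0.2008, 0.0622]
tcp_rot: [0.787, 0.617, 0.0, -0.0]
force: [0.6, 1.1, -0.4]
opening: 0.0002
grip_force: 0.0
```

Call:
servo_tool(commands=[0,0,0,0,0,0.1,0,0,0,0,0,0,0,0])

```text
time_s: 19.75
position: [0.4742, 0.2008, 0.0611]
tcp_rot: [0.787, 0.617, -0.0, -0.0]
force: [0.3, 0.1, -0.1]
opening: -0.0001
grip_force: 0.0
```

Call:
servo_tool(commands=[0,0,0,0,0,0.1,0,0,0,0,0,0,0,0])

```text
time_s: 19.95
position: [0.4743, 0.2009, 0.0603]
tcp_rot: [0.787, 0.617, 0.0, -0.0]
force: [-1.3, -0.6, 2.9]
opening: -0.0003
grip_force: 1.7
```

Call:
servo_tool(commands=[0,0,0,0,0,0.1,0,0,0,0,0,0,0,0])

```text
time_s: 20.15
position: [0.4744, 0.2009, 0.0597]
tcp_rot: [0.787, 0.617, 0.0, 0.0]
force: [-2.2, -0.2, 9.6]
opening: -0.0001
grip_force: 4.6
```

Call:
servo_tool(commands=[0,0,0,0,0,0.1,0,0,0,0,0,0,0,0])

```text
time_s: 20.35
position: [0.4744, 0.2009, 0.059]
tcp_rot: [0.787, 0.617, 0.0, 0.0]
force: [-3.3, -1.2, 14.0]
opening: -0.0003
grip_force: 7.2
```

Call:
servo_tool(commands=[0,0,0,0,0,-3,0,0,0,0,0,0,-3,0,0,0,0,0,4.6,0,0,0,0,0,0,4.6,0,0,0,0,0,0,0,2.5,0,0,0,0,0,0,2,0,0,0,0,0,0,0,0,0,0,0,0,0,0,0])

```text
time_s: 21.15
position: [0.5633, 0.179, 0.0733]
tcp_rot: [0.787, 0.617, -0.0, -0.0]
force: [-0.0, -0.7, 0.6]
opening: -0.0001
grip_force: 0.0
```

```bash
python3 go.py 46 -44
```

```text
to spot, tool cm [ 0.01  0.03 -0.  ] z 0.0733 tilt [-0.0009 -0.0002]
```

Call:
servo_tool(commands=[0,0,0,0,0,0.2,0,0,0,0,0,0,0.2,0,0,0,0,0,0,0.1,0,0,0,0,0,0,0,0])

```text
time_s: 21.55
position: [0.5637, 0.179, 0.0686]
tcp_rot: [0.787, 0.617, 0.0, 0.0]
force: [0.6, -0.5, 0.3]
opening: -0.0002
grip_force: 0.0
```

Call:
servo_tool(commands=[0,0,0,0,0,0.1,0,0,0,0,0,0,0.1,0,0,0,0,0,0,0,0])

```text
time_s: 21.85
position: [0.5638, 0.179, 0.0665]
tcp_rot: [0.787, 0.617, 0.0, 0.0]
force: [-0.1, -0.7, 3.4]
opening: 0.0002
grip_force: 1.4
```

Call:
servo_tool(commands=[0,0,0,0,0,0.1,0,0,0,0,0,0,0.1,0,0,0,0,0,0,0,0])

```text
time_s: 22.15
position: [0.5634, 0.1788, 0.064]
tcp_rot: [0.787, 0.617, -0.0, -0.0]
force: [-0.3, 0.5, -0.0]
opening: 0.0003
grip_force: 0.0
```

Call:
servo_tool(commands=[0,0,0,0,0,0.1,0,0,0,0,0,0,0,0])

```text
time_s: 22.35
position: [0.5635, 0.1788, 0.0631]
tcp_rot: [0.787, 0.617, -0.0, -0.0]
force: [-0.4, -0.2, 2.1]
opening: 0.0003
grip_force: 1.0
```

Call:
servo_tool(commands=[0,0,0,0,0,0.1,0,0,0,0,0,0,0,0])

```text
time_s: 22.55
position: [0.5636, 0.1788, 0.0622]
tcp_rot: [0.787, 0.617, -0.0, -0.0]
force: [1.1, -0.3, -0.3]
opening: 0.0001
grip_force: 0.0
```

Call:
servo_tool(commands=[0,0,0,0,0,0.1,0,0,0,0,0,0,0,0])

```text
time_s: 22.75
position: [0.5635, 0.1789, 0.061]
tcp_rot: [0.787, 0.617, -0.0, -0.0]
force: [-1.1, -0.6, 0.4]
opening: -0.0
grip_force: 0.0
```

Call:
servo_tool(commands=[0,0,0,0,0,0.1,0,0,0,0,0,0,0,0])

```text
time_s: 22.95
position: [0.5636, 0.1789, 0.0601]
tcp_rot: [0.787, 0.617, -0.0, -0.0]
force: [-0.3, 0.3, -0.8]
opening: 0.0003
grip_force: 0.0
```

Call:
servo_tool(commands=[0,0,0,0,0,0.1,0,0,0,0,0,0,0,0])

```text
time_s: 23.15
position: [0.5637, 0.1789, 0.0595]
tcp_rot: [0.787, 0.617, 0.0, 0.0]
force: [-1.0, -1.3, 3.7]
opening: 0.0002
grip_force: 1.8
```

Call:
servo_tool(commands=[0,0,0,0,0,0.1,0,0,0,0,0,0,0,0])

```text
time_s: 23.35
position: [0.5638, 0.1789, 0.0589]
tcp_rot: [0.787, 0.617, 0.0, 0.0]
force: [-2.1, -1.2, 9.4]
opening: 0.0001
grip_force: 4.9
```

```bash
python3 go.py 46 -44; python3 -c "
from h import *
s=manip.sense(); print(s['force'],s['time_s'])
f=manip.grab_frame('wrist'); cv2.imwrite('pics/w8.png',f['image'])"
```

```text
to spot, tool cm [ 0.01 -0.02 -0.  ] z 0.0589 tilt [0.0006 0.    ]
[-2.12456642 -1.161687    9.42975546] 23.35
```

Call:
servo_tool(commands=[0,0,0,0,0,0.05,0,0,0,0,0,0,0,0])

```text
time_s: 23.6
position: [0.5639, 0.1789, 0.0587]
tcp_rot: [0.787, 0.617, 0.0, 0.0]
force: [-2.6, -0.7, 12.4]
opening: 0.0
grip_force: 6.2
```

Call:
servo_tool(commands=[0,0,0,0,0,-2,0,0,0,0,0,0,-2,0,0,0,0,4.4,-0.02,0,0,0,0,0,4.4,0,0,0,0,0,0,0,0,1.5,0,0,0,0,0,0,1.2,0,0,0,0,0,0,0,0])

```text
time_s: 24.3
position: [0.5831, 0.2625, 0.0685]
tcp_rot: [0.787, 0.617, -0.002, 0.0]
force: [0.2, -0.0, -0.1]
opening: 0.0
grip_force: 0.0
```

Call:
servo_tool(commands=[0,0,0,0,0,0.1,0,0,0,0,0,0,0.1,0,0,0,0,0,0,0,0])

```text
time_s: 24.6
position: [0.5847, 0.2638, 0.0692]
tcp_rot: [0.787, 0.617, 0.0, 0.0]
force: [-0.4, 1.0, -0.9]
opening: -0.0002
grip_force: 0.0
```

Call:
servo_tool(commands=[0,0,0,0,0,0.1,0,0,0,0,0,0,0.1,0,0,0,0,0,0,0,0])

```text
time_s: 24.9
position: [0.5844, 0.2643, 0.0668]
tcp_rot: [0.787, 0.617, -0.0, -0.0]
force: [-0.6, 0.3, 0.5]
opening: 0.0001
grip_force: 0.0
```

```bash
python3 go.py 46 44
```

```text
to spot, tool cm [ 0.03  0.01 -0.  ] z 0.0668 tilt [-0. -0.]
```

Call:
servo_tool(commands=[0,0,0,0,0,0.1,0,0,0,0,0,0,0,0])

```text
time_s: 25.1
position: [0.5843, 0.2644, 0.0657]
tcp_rot: [0.787, 0.617, -0.0, -0.0]
force: [-0.4, -0.1, -0.4]
opening: -0.0004
grip_force: 0.0
```

Call:
servo_tool(commands=[0,0,0,0,0,0.1,0,0,0,0,0,0,0,0])

```text
time_s: 25.3
position: [0.5843, 0.2644, 0.0647]
tcp_rot: [0.787, 0.617, -0.0, -0.0]
force: [0.7, 0.7, 0.1]
opening: -0.0002
grip_force: 0.0
```

Call:
servo_tool(commands=[0,0,0,0,0,0.1,0,0,0,0,0,0,0,0])

```text
time_s: 25.5
position: [0.5845, 0.2645, 0.0639]
tcp_rot: [0.787, 0.617, 0.0, 0.0]
force: [-0.1, 0.1, 2.6]
opening: -0.0
grip_force: 1.2
```

Call:
servo_tool(commands=[0,0,0,0,0,0.1,0,0,0,0,0,0,0,0])

```text
time_s: 25.7
position: [0.5846, 0.2645, 0.0632]
tcp_rot: [0.787, 0.617, 0.0, 0.0]
force: [-1.9, -0.8, 5.7]
opening: -0.0
grip_force: 3.1
```

Call:
servo_tool(commands=[0,0,0,0,0,0.1,0,0,0,0,0,0,0,0])

```text
time_s: 25.9
position: [0.5847, 0.2646, 0.0625]
tcp_rot: [0.787, 0.617, 0.0, 0.0]
force: [-1.3, -0.5, 7.5]
opening: -0.0001
grip_force: 3.7
```

Call:
servo_tool(commands=[0,0,0,0,0,0.1,0,0,0,0,0,0,0,0])

```text
time_s: 26.1
position: [0.5848, 0.2646, 0.0618]
tcp_rot: [0.787, 0.617, 0.001, 0.0]
force: [-1.6, -1.2, 10.8]
opening: 0.0
grip_force: 5.1
```

Call:
servo_tool(commands=[0,0,0,0,0,0.05,0,0,0,0,0,0,0,0])

```text
time_s: 26.3
position: [0.5848, 0.2647, 0.0614]
tcp_rot: [0.787, 0.617, 0.001, 0.0]
force: [-1.5, -1.2, 10.4]
opening: 0.0002
grip_force: 5.5
```

Call:
servo_tool(commands=[0,0,0,0,0,0.05,0,0,0,0,0,0,0,0])

```text
time_s: 26.5
position: [0.5846, 0.2645, 0.06]
tcp_rot: [0.787, 0.617, 0.0, 0.0]
force: [-0.5, 1.2, 2.4]
opening: -0.0004
grip_force: 1.2
```

Call:
servo_tool(commands=[0,0,0,0,0,0.05,0,0,0,0,0,0,0,0])

```text
time_s: 26.7
position: [0.5846, 0.2646, 0.0595]
tcp_rot: [0.787, 0.617, 0.0, 0.0]
force: [-0.6, -0.1, 4.8]
opening: 0.0002
grip_force: 2.4
```

Call:
servo_tool(commands=[0,0,0,0,0,0.05,0,0,0,0,0,0,0,0])

```text
time_s: 26.9
position: [0.5845, 0.2645, 0.0588]
tcp_rot: [0.787, 0.617, 0.0, -0.0]
force: [-0.0, 0.8, 1.0]
opening: 0.0002
grip_force: 0.0
```

Call:
servo_tool(commands=[0,0,0,0,0,0.1,0,0,0,0,0,0,0,0])

```text
time_s: 27.1
position: [0.5843, 0.2643, 0.0576]
tcp_rot: [0.787, 0.617, -0.0, -0.0]
force: [-0.6, 0.3, 2.2]
opening: -0.0004
grip_force: 1.2
```

Call:
servo_tool(commands=[0,0,0,0,0,0.1,0,0,0,0,0,0,0,0])

```text
time_s: 27.3
position: [0.5843, 0.2643, 0.0572]
tcp_rot: [0.787, 0.617, -0.0, 0.0]
force: [-1.8, -2.1, 7.9]
opening: -0.0001
grip_force: 4.0
```

Call:
servo_tool(commands=[0,0,0,0,0,0.05,0,0,0,0,0,0,0,0])

```text
time_s: 27.5
position: [0.5844, 0.2644, 0.057]
tcp_rot: [0.787, 0.617, 0.0, 0.0]
force: [-1.9, -1.0, 11.4]
opening: -0.0003
grip_force: 5.3
```

Call:
servo_tool(commands=[0,0,0,0,0,-3,0,0,0,0,0,0,-3,0,0,0,0,0,-4.6,0,0,0,0,0,0,-4.6,0,0,0,0,0,0,0,2.5,0,0,0,0,0,0,2.2,0,0,0,0,0,0,0.3,0,0,0,0,0,0,0,0])

```text
time_s: 28.3
position: [0.4948, 0.286, 0.0658]
tcp_rot: [0.787, 0.617, -0.001, -0.0]
force: [-0.2, -0.1, -0.4]
opening: -0.0003
grip_force: 0.0
```

Call:
servo_tool(commands=[0,0,0,0,0,0.1,0,0,0,0,0,0,0,0])

```text
time_s: 28.5
position: [0.4956, 0.2865, 0.066]
tcp_rot: [0.787, 0.617, 0.001, 0.0]
force: [-0.7, 0.1, -0.7]
opening: -0.0002
grip_force: 0.0
```

```bash
python3 go.py -46 44
```

```text
to spot, tool cm [-0.02 -0.05 -0.  ] z 0.066 tilt [0.001  0.0007]
```

Call:
servo_tool(commands=[0,0,0,0,0,0.1,0,0,0,0,0,0,0,0])

```text
time_s: 28.7
position: [0.4953, 0.2863, 0.0646]
tcp_rot: [0.787, 0.617, 0.0, 0.0]
force: [0.7, -0.2, 0.2]
opening: 0.0002
grip_force: 0.0
```

Call:
servo_tool(commands=[0,0,0,0,0,0.1,0,0,0,0,0,0,0,0])

```text
time_s: 28.9
position: [0.495, 0.2863, 0.0633]
tcp_rot: [0.787, 0.617, 0.0, -0.0]
force: [-0.6, -0.3, -1.0]
opening: -0.0001
grip_force: 0.0
```

Call:
servo_tool(commands=[0,0,0,0,0,0.1,0,0,0,0,0,0,0,0])

```text
time_s: 29.1
position: [0.495, 0.2863, 0.0622]
tcp_rot: [0.787, 0.617, -0.0, -0.0]
force: [-0.4, -1.0, -0.7]
opening: -0.0
grip_force: 0.0
```

Call:
servo_tool(commands=[0,0,0,0,0,0.1,0,0,0,0,0,0,0,0])

```text
time_s: 29.3
position: [0.495, 0.2863, 0.0612]
tcp_rot: [0.787, 0.617, -0.0, -0.0]
force: [0.3, 0.4, -0.4]
opening: 0.0
grip_force: 0.0
```

Call:
servo_tool(commands=[0,0,0,0,0,0.1,0,0,0,0,0,0,0,0])

```text
time_s: 29.5
position: [0.495, 0.2863, 0.0602]
tcp_rot: [0.787, 0.617, -0.0, -0.0]
force: [-0.6, -0.8, 0.6]
opening: 0.0001
grip_force: 0.0
```

Call:
servo_tool(commands=[0,0,0,0,0,0.1,0,0,0,0,0,0,0,0])

```text
time_s: 29.7
position: [0.495, 0.2863, 0.0592]
tcp_rot: [0.787, 0.617, -0.0, -0.0]
force: [0.1, 0.6, -0.8]
opening: -0.0002
grip_force: 0.0
```

Call:
servo_tool(commands=[0,0,0,0,0,0.1,0,0,0,0,0,0,0,0])

```text
time_s: 29.9
position: [0.495, 0.2863, 0.0582]
tcp_rot: [0.787, 0.617, -0.0, 0.0]
force: [0.0, 0.9, 0.3]
opening: -0.0002
grip_force: 0.0
```

Call:
servo_tool(commands=[0,0,0,0,0,0.1,0,0,0,0,0,0,0,0])

```text
time_s: 30.1
position: [0.4951, 0.2864, 0.0574]
tcp_rot: [0.787, 0.617, 0.0, 0.0]
force: [-1.3, 0.5, 2.6]
opening: 0.0005
grip_force: 1.6
```

Call:
servo_tool(commands=[0,0,0,0,0,0.1,0,0,0,0,0,0,0,0])

```text
time_s: 30.3
position: [0.4951, 0.2865, 0.057]
tcp_rot: [0.787, 0.617, 0.0, 0.0]
force: [-1.0, -1.7, 10.0]
opening: -0.0002
grip_force: 5.3
```

Call:
servo_tool(commands=[0,0,0,0,0,0.05,0,0,0,0,0,0,0,0])

```text
time_s: 30.5
position: [0.4952, 0.2865, 0.0567]
tcp_rot: [0.787, 0.617, 0.0, 0.0]
force: [-2.7, -1.6, 14.7]
opening: -0.0003
grip_force: 6.8
```

Call:
servo_tool(commands=[0,0,0,0,0,-2,0,0,0,0,0,0,-2,0,0,0,0,-4.4,0,0,0,0,0,0,-4.4,0,0,0,0,0,0,0,0,2,0,0,0,0,0,0,1.5,0,0,0,0,0,0,0.2,0,0,0,0,0,0,0,0])

```text
time_s: 31.3
position: [0.4739, 0.201, 0.0586]
tcp_rot: [0.787, 0.617, -0.0, -0.0]
force: [0.6, -0.4, 0.6]
opening: 0.0
grip_force: 0.0
```

Call:
servo_tool(commands=[0,0,0,0,0,0.1,0,0,0,0,0,0,0,0,0,0,0,0,0,0,0])

```text
time_s: 31.6
position: [0.4743, 0.2012, 0.0583]
tcp_rot: [0.787, 0.617, 0.0, 0.0]
force: [-0.5, -0.0, 1.0]
opening: -0.0002
grip_force: 0.0
```

Call:
servo_tool(commands=[0,0,0,0,0,0.1,0,0,0,0,0,0,0,0])

```text
time_s: 31.8
position: [0.4743, 0.201, 0.0572]
tcp_rot: [0.787, 0.617, 0.0, 0.0]
force: [-0.1, 0.3, 7.2]
opening: 0.0002
grip_force: 3.1
```

Call:
servo_tool(commands=[0,0,0,0,0,0.06,0,0,0,0,0,0,0,0])

```text
time_s: 32.0
position: [0.4743, 0.201, 0.0569]
tcp_rot: [0.787, 0.617, 0.0, 0.0]
force: [-1.7, -1.1, 10.5]
opening: -0.0003
grip_force: 5.5
```

Call:
servo_tool(commands=[0,0,0,0,0,-3,0,0,0,0,0,0,-3,0,0,0,0,0,4.6,0,0,0,0,0,0,4.6,0,0,0,0,0,0,0,3,0,0,0,0,0,0,2.2,0,0,0,0,0,0,0.5,0,0,0,0,0,0,0,0])

```text
time_s: 32.8
position: [0.5629, 0.1787, 0.0589]
tcp_rot: [0.787, 0.617, -0.001, -0.0]
force: [0.0, 0.7, 0.6]
opening: 0.0001
grip_force: 0.0
```

Call:
servo_tool(commands=[0,0,0,0,0,0.1,0,0,0,0,0,0,0,0])

```text
time_s: 33.0
position: [0.5639, 0.1795, 0.0592]
tcp_rot: [0.787, 0.617, 0.001, 0.0]
force: [0.1, 0.3, 0.0]
opening: 0.0003
grip_force: 0.0
```

Call:
servo_tool(commands=[0,0,0,0,0,0.05,0,0,0,0,0,0,0,0])

```text
time_s: 33.2
position: [0.5636, 0.1791, 0.0582]
tcp_rot: [0.787, 0.617, 0.0, 0.0]
force: [0.9, 0.3, -0.0]
opening: -0.0004
grip_force: 0.0
```

Call:
servo_tool(commands=[0,0,0,0,0,0.1,0,0,0,0,0,0,0,0])

```text
time_s: 33.4
position: [0.5637, 0.179, 0.0573]
tcp_rot: [0.787, 0.617, 0.0, 0.0]
force: [-0.1, -0.2, 5.6]
opening: 0.0001
grip_force: 3.2
```

Call:
servo_tool(commands=[0,0,0,0,0,0.06,0,0,0,0,0,0,0,0])

```text
time_s: 33.6
position: [0.5638, 0.1791, 0.057]
tcp_rot: [0.787, 0.617, 0.0, 0.0]
force: [-1.7, -0.3, 10.5]
opening: 0.0002
grip_force: 5.1
```

Call:
servo_tool(commands=[0,0,0,0,0,0.05,0,0,0,0,0,0,0,0])

```text
time_s: 33.8
position: [0.5639, 0.1791, 0.0568]
tcp_rot: [0.787, 0.617, 0.001, 0.0]
force: [-2.6, -1.3, 14.2]
opening: -0.0
grip_force: 6.7
```

Call:
servo_tool(commands=[0,0,0,0,0,-4,0,0,0,0,0,0,-4,0,0,0,0,1.9,-4.6,-1.5,0,0,0,0,2,0,-1.2,0,0,0,0,0.5,0,0,0,0,0,0,0,0,0,0,0,0,0,0,0,0,0])

```text
time_s: 34.5
position: [0.5309, 0.23, 0.161]
tcp_rot: [0.787, 0.617, -0.001, 0.0]
force: [0.0, -1.2, -0.3]
opening: -0.0003
grip_force: 0.0
```

```bash
python3 cov.py w9
python3 - <<'E'
import cv2,numpy as np
im=cv2.imread("pics/w9.png"); a=im[60:330,150:410]; cv2.imwrite("pics/c9.png",cv2.resize(a,None,fx=2.2,fy=2.2,interpolation=cv2.INTER_CUBIC))
E
```

```text
34.5 [0.5309 0.23   0.161 ] 76.15 [ 0.  -1.2 -0.3]
238 [340.6 153.8] [0.5832 0.2675 0.045 ] [ 4.91  4.19 11.59]
308 [199.7 154.9] [0.4962 0.2883 0.045 ] [ 4.85 -4.76 11.59]
193 [208.2 276.1] [0.4761 0.205  0.045 ] [-3.72 -4.71 11.61]
195 [334.5 275.5] [0.5632 0.184  0.045 ] [-3.68  4.24 11.6 ]
top centre [0.5291 0.2341 0.0384] ypr [-13.5   -0.04  -0.23] [ 0.   0.  -0.1 -0.  -0.   0.1  0.1 -0. ]
corner 0 underside z mm 34.6
corner 1 underside z mm 34.0
corner 2 underside z mm 34.7
corner 3 underside z mm 34.2
```

View pics/c9.png

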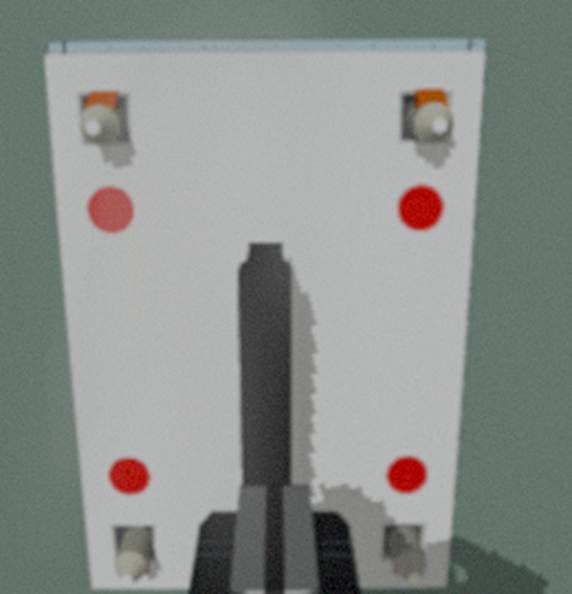

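All four corners read 34.0–34.7 mm, so the plate is level at the seat height. The orange tongues stand out over the plate at the visible end (crop (100,103) and (102,432)). Every corner reached the same hard stop at no more than 15 N. The gripper is clear, so I hand it in.

```bash
python3 -c "
from plant import manip
print(manip.job_done())"
```

```text
the job is handed in; nothing more can be done
None
```

I handed the job in at about 34.6 s: the cover is level on the pale blue box, pressed to its hard stop at all four corners with at most about 18 N on the studs. I saw the two tongues at the +y end clicked out over the plate; the two at the -y end were out of view, and I judged them by the matching heights and the drop in push force.

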